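Take the middle box off the orbital shaker and start it

TASK

The orbital shaker is stopped. Take the blue box out of the middle of the stack on its platform and put it flat in the white tray, put the green box back on the orange one with its foot seated inside the lid's rim, and only then turn the shaker's red rotary switch clockwise, fully to on. Keep the boxes upright, set them down rather than drop them, and leave the orange box, the bottles and the jar where they stand.

Things in the scene. Friction and masses are not known exactly. Their poses are not given: they have to be found in the camera images.
- shaker: orbital shaker, off-white case 275 mm deep (x -160 to 115), 240 wide (y +-120), deck 85 high, fixed; origin on the bench, x to its back, z up. Dark panel slopes from 64 mm height at the front edge (x = -160) up to the deck (x = -80), 15 degrees from level, facing up and front. The red switch is midway up it, 55 mm towards +y. Display and keys are not used.
- platform (a point): centre of the top of the black rubber mat on the shaker's platform, 114 mm above the bench, axes as the shaker's. Mat 160 x 210 mm (x, y), framed by a lip 8 mm high at x = +-83 and y = +-108 mm. The stack stands on the -y half (about y = -60 mm), long side about along x; the +y half is empty.
- switch (a joint): angle of the red rotary switch (rad): 0 = off, bar level, its white mark to the left seen from the front; 1.571 = on, mark pointing up the slope. Grows clockwise as seen facing the panel. Hard stop at each end; an over-centre spring (0.15 N m at the ends, none at 0.785) drives it to the nearer stop.
- switch_grip (a point): point on the red switch's turning axis, 30 mm off the panel, 11 mm below the top of its bar. Frame turns with the bar: z = axis, straight out of the panel (up and to the front), y = along the bar to its white-marked end, x across it. Bar 66 long, 16 wide, from 13 to 41 mm off the panel, on a round collar 54 mm wide.
- green_box: Green lidded rigid box, 106 x 62 mm (its x, y), about 0.18 kg; origin centre of underside, z up. Foot 94 x 50, 5 mm high; straight sides from 5 to 40 mm; round the flat lid (at 40) a thin flared rim up to 43, 98 x 54 mm inside at its root: the foot of the box above drops in with 2 mm play a side, so boxes stack 40 mm apart, 1.8 mm clear between rim and the side above. Starts on top.
- blue_box: Blue lidded plastic box, as the green one. Starts in the middle of the stack.
- orange_box: Orange lidded plastic box, as the green one. The bottom of the stack, standing on the platform's mat.
- tray: white plastic tray, fixed to the bench, 230 mm (x) by 160 mm (y), 24 mm high, walls and floor 4 mm thick, empty. Origin: centre of its underside, z up.
- white_bottle: white plastic bottle, 68 mm across, 155 mm tall, origin under its base; leave alone
- amber_bottle: amber glass bottle, 72 mm across, 150 mm tall, origin under its base; leave alone
- blue_jar: blue jar with a white cap, 68 mm across, 95 mm tall, origin under its base; leave alone
Not all that is in view belongs to the job. Of the things like the green_box, leave any that is pink; of the rest the smaller one is meant. What is meant by the blue_box is not yellow, and is the larger of those in its own colour.

How it is judged:
By the outcome, as a careful person would: the job done as asked, in the order asked, and still so for the second after the job is handed in, with the robot touching nothing.
It also fails if it takes over 67 s, if anything falls off the work surface, if the arm or the gripper's body presses on something with over 40 N, if the wrist force passes 120 N, or if a joint passes its speed limit or range.

ROBOT

A 7-joint arm with a two-finger parallel gripper is mounted at the origin on the work surface. World frame = base frame: x ahead of the robot, y to its left, z up, the work surface at z = 0. Lengths are in m, angles in rad, forces in N, time in s.
With the tool pointing down it reaches from about 0.35 to 0.775 m from the base axis. Payload 3.1 kg.
Tool frame: the origin (TCP) lies midway between the tips of the shut fingers; the grasp point (between the pads) lies 19 mm behind it (grip_depth is the distance from the TCP to the grasp point, in m); z points along the fingers, y is the direction in which the jaws open and shut (so a half turn about z gives the same grasp; the last joint's range is limited). The gripper opens to 85 mm and grips with 20 to 120 N. Pads are 22 mm wide; open, the fingers measure 114 mm over their backs; the gripper's body (76 mm by 85 mm) begins 54 mm behind the grasp point. The pads swing forward as they close: fully open they stand 13 mm farther back than shut.
Start: joints at [1.306, 0.311, 0.014, 1.512, -0.004, 1.319, -0.027], TCP at [0.122, -0.536, 0.231] pointing down, gripper open.
Joint ranges: [-2.7, 2.7], [-0.3, 1.91], [-1.27, 1.3], [0.12, 2.57], [-1.44, 4.58], [0.2, 2.03], [-3.05, 3.05]. Speed limits (rad/s): [2.79, 2.79, 3.14, 3.14, 3.14, 3.14, 3.14].

INTERFACE

Orientations are given as a rotation vector (axis times angle).
In Python, from cell import read_state, capture, finish_job, grip_depth gives the robot as it stands.
- The arm moves only by the tool carry_out, never from a script. Its arguments are lists of equal length, an entry for each row: "angular": the turn, a rotation vector about the tool's x, y, z in degrees, a list of three; "travel": the shift along the tool's x, y, z in cm, a list of three; "claw": the finger opening in cm, from 0 to 8.54. In form: {"angular": [[ax, ay, az], ...], "travel": [[x, y, z], ...], "claw": [claw, ...]}. A call has 1 to 5 rows; each row shifts and turns the commanded pose from where the row before left it, along the tool's axes as they then stand; what a row does not reach is not made up. A row lasts 1/12 s, in which the tool goes at most 41.7 mm and 7.16 degrees, less where a joint would pass 70% of its speed; a pose out of reach is approached as far as the arm can. A call is refused whole if a number of a shift passes 4.17 or a number of a turn 7.16, either way. A call with a gripper value outside its range is refused whole. The fingers move at their own pace and stop on an object; "newtons" is the grip in N (left out, the last holds). Time passes only in rows, so rows that do not move let the fingers close. It gives the time, the measured TCP pose, the force and the opening at its end, in the units of the state.
- read_state(): the state, without advancing time (a new reading comes with each control period).
- capture(name): name is "scene" or "top" or "wrist"; returns a dict with "color" (420x560x3 uint8, blue, green, red), "fx", "fy", "cx", "cy" (pixels), "k1" (the pictures are not rectified: a ray, as slopes to the right and down, at radius r is drawn at 1 + k1 r^2 times it, then the intrinsics apply), "world_from_camera" (4x4, takes a point from camera to world coordinates); the wrist camera has in their place "mount" (4x4, takes a point from camera to tool coordinates, whose origin is the TCP and whose axes are the flange's). Camera axes: x right, y down, z forward; pixel columns grow to the right and rows downward; lengths in m; the calibration is good to about 2 mm. A picture is of the moment at which its call begins: read the wrist's pose just before it. There is no depth.
- finish_job(): hands the job in, once; it reports no verdict.
The state is a dict: "clock": time; "qpos": joint angles; "joint_vel": joint speeds; "joint_efforts": joint torques, N m; "position": TCP position; "eef_rot": TCP orientation; "ft_force": force on the tool from outside, world axes, zero at the start; "moment": the same for the moment, N m; "opening": opening from 0.0 (shut) to 1.0 (fully open).
Only numpy, scipy, OpenCV 4.12 (cv2) and the standard library are available. Lean on these libraries where they do the work, as an engineer would, in place of code of your own. Each camera call takes 0.05 s, during which the arm holds its last target. There are 200 camera calls.

## Working session

There is one attempt and no reset: what is moved stays moved. The work goes in short steps, Python scripts to look and compute and a tool call to move; the robot and the scene stay as the last step left them, time stands still between calls to the robot, and variables do not carry over. Pictures are saved under pics/ and viewed, about 8 in all and at most 12, crops included, and the job is handed in when it is done.

Besides the shell and the picture viewer there is one more tool, called after "Call:" as a command line: name --argument value ..., lists and objects as JSON in quotes. carry_out: Moves the arm, as the interface text tells. Its arguments: {"type":"object","properties":{"angular":{"type":"array","items":{"type":"array","items":{"type":"number"}}},"travel":{"type":"array","items":{"type":"array","items":{"type":"number"}}},"claw":{"type":"array","items":{"type":"number"}},"newtons":{"type":"number"}},"required":["angular","travel","claw"]}

```bash
mkdir -p pics; ls
python3 - <<'E'
from cell import *
import cv2,numpy as np
print(read_state(),grip_depth)
for n in("scene","top","wrist"):
    c=capture(n);cv2.imwrite(f"pics/{n}0.png",c["color"]);print(n,{k:(np.round(v,4).tolist() if k!="color" else 0) for k,v in c.items()})
a=cv2.imread("pics/scene0.png");b=cv2.imread("pics/top0.png")
E
```

```text
pics
{'clock': 0.0, 'qpos': array([ 1.30626663,  0.31170965,  0.0139665 ,  1.51307366, -0.00439116,
        1.31920028, -0.02717212]), 'joint_vel': array([-0.00043942, -0.00059606,  0.00114188, -0.00192948, -0.00231448,
        0.00014689, -0.00284289]), 'joint_efforts': array([ 4.77852027e-04, -3.79905903e+01,  1.46238003e-01, -2.30590260e+01,
        1.21454144e-02,  1.37191839e-02, -9.50679322e-07]), 'position': array([ 0.12140285, -0.53567723,  0.23022311]), 'eef_rot': array([-3.11977275e+00, -3.49241445e-01,  5.63115962e-04]), 'ft_force': array([-0.08730337,  0.40518859,  0.02605373]), 'moment': array([-0.05818263, -0.00083247,  0.01823547]), 'opening': 0.99690073734398} 0.0187
scene {'color': 0, 'fx': 474.2256, 'fy': 474.2256, 'cx': 283.8418, 'cy': 211.9972, 'k1': -0.0457, 'world_from_camera': [[-0.7809, 0.4691, -0.4124, 1.1521], [0.6246, 0.5856, -0.5167, 0.7074], [-0.0009, -0.6611, -0.7503, 1.1545], [0.0, 0.0, 0.0, 1.0]]}
top {'color': 0, 'fx': 392.7903, 'fy': 392.7903, 'cx': 284.3285, 'cy': 209.1176, 'k1': 0.0134, 'world_from_camera': [[0.0254, -0.9949, 0.0975, 0.4747], [-0.9997, -0.0253, 0.0019, -0.0039], [0.0005, -0.0975, -0.9952, 1.3966], [0.0, 0.0, 0.0, 1.0]]}
wrist {'color': 0, 'fx': 367.1973, 'fy': 367.1973, 'cx': 275.1496, 'cy': 210.3246, 'k1': -0.0548, 'mount': [[-0.0005, -0.9504, -0.3109, 0.0787], [1.0, -0.0003, -0.0007, -0.0], [0.0006, -0.3109, 0.9504, -0.1425], [0.0, 0.0, 0.0, 1.0]]}
```

Run:
```python
import cv2
for n in("scene","top"):
    a=cv2.imread(f"pics/{n}0.png");cv2.imwrite(f"pics/{n}0b.png",cv2.resize(a,(800,600),interpolation=cv2.INTER_CUBIC))
```

```text
(no output)
```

View pics/scene0b.png

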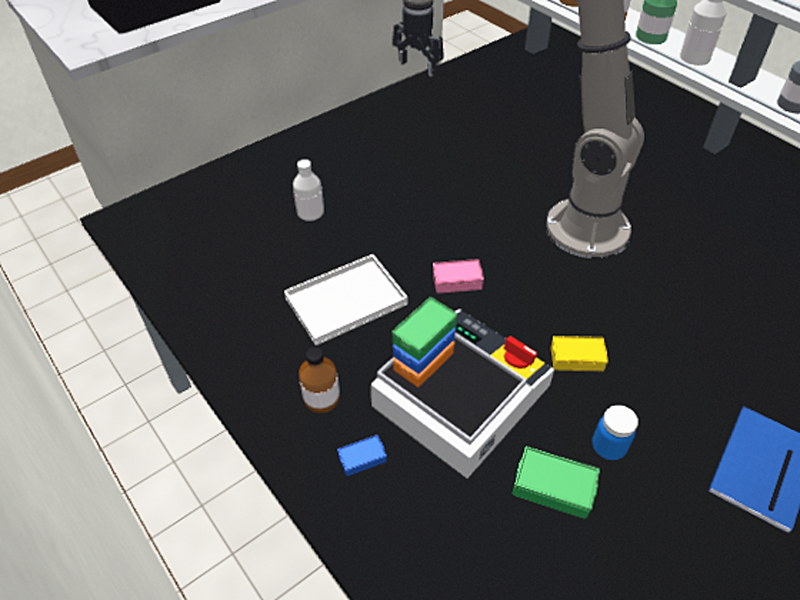

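View pics/top0b.png

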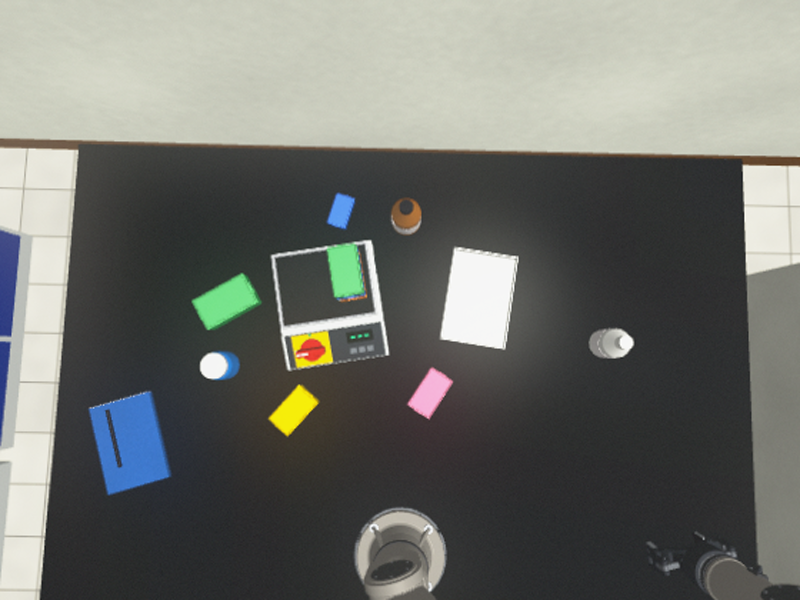

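The stack (green/blue/orange) is on the shaker: green lid in the top view at about (346,271) at 800 px, shaker corners (271,254), (372,240), (388,355), (288,370), tray corners (454,247), (518,257), (505,349), (441,339). The loose green, blue, yellow and pink boxes are decoys.

```bash
cat > h.py <<'E'
from cell import *
import cv2,numpy as np
from scipy.spatial.transform import Rotation as R
def cam(n):
    st=read_state();c=capture(n)
    if n=="wrist":
        T=np.eye(4);T[:3,:3]=R.from_rotvec(st["eef_rot"]).as_matrix();T[:3,3]=st["position"];c["world_from_camera"]=T@c["mount"]
    c["W"]=np.array(c["world_from_camera"]);return c
def D(c):return np.array([[c["fx"],0,c["cx"]],[0,c["fy"],c["cy"]],[0,0,1]]),np.array([c["k1"],0,0,0.])
def unproj(c,uv,z):
    K,d=D(c);p=cv2.undistortPoints(np.array(uv,float).reshape(-1,1,2),K,d)[:,0]
    r=np.c_[p,np.ones(len(p))]@c["W"][:3,:3].T;o=c["W"][:3,3];return o+r*((np.asarray(z)-o[2])/r[:,2])[:,None]
def proj(c,P):
    K,d=D(c);Wi=np.linalg.inv(c["W"]);q=np.atleast_2d(P)@Wi[:3,:3].T+Wi[:3,3];return cv2.projectPoints(q,np.zeros(3),np.zeros(3),K,d)[0][:,0]
def delta(target,yaw,Rt=None):
    "shift in tool cm and turn in tool deg from the measured pose to target with tool pointing down, tool x at yaw (deg)"
    st=read_state();R0=R.from_rotvec(st["eef_rot"])
    if Rt is None: Rt=R.from_euler("z",yaw,degrees=True)*R.from_euler("x",180,degrees=True)
    print("shift",np.round(R0.inv().apply(np.array(target)-st["position"])*100,2),"turn",np.round((R0.inv()*Rt).as_rotvec(degrees=True),2))
E
python3 - <<'E'
from h import *
c=cam("top");s=1.42857
def f(n,u,z):
    p=unproj(c,np.array(u)/s-0.15,z);print(n,np.round(p[:,:2],3).tolist(),"c",np.round(p.mean(0),3));
    for a,b in((0,1),(1,2),(2,3),(3,0)):
        e=p[b]-p[a];print("  L%.3f ang%.1f"%(np.hypot(*e[:2]),np.degrees(np.arctan2(e[1],e[0]))),end="")
    print()
f("green",[(328,246),(359,243),(365,296),(334,299)],.237)
f("shaker",[(271,254),(372,240),(388,355),(288,370)],np.array([.085,.085,.064,.064]))
f("tray",[(454,247),(518,257),(505,349),(441,339)],.024)
f("whiteb,amber,jar,amber",[(597,344),(406,208),(217,366),(406,208)],.1)
f("sw",[(312,348)]*4,.11)
E
```

```text
green [[0.696, 0.165], [0.704, 0.101], [0.592, 0.084], [0.584, 0.149]] c [0.644 0.125 0.237]
  L0.065 ang-82.9  L0.112 ang-171.7  L0.065 ang97.0  L0.112 ang8.6
shaker [[0.702, 0.321], [0.742, 0.084], [0.471, 0.039], [0.43, 0.273]] c [0.586 0.179 0.075]
  L0.241 ang-80.5  L0.274 ang-170.5  L0.238 ang99.9  L0.276 ang10.1
tray [[0.742, -0.116], [0.721, -0.275], [0.493, -0.244], [0.513, -0.088]] c [ 0.617 -0.181  0.024]
  L0.160 ang-97.6  L0.230 ang172.4  L0.158 ang82.6  L0.230 ang-6.9
whiteb,amber,jar,amber [[0.509, -0.442], [0.817, 0.005], [0.436, 0.428], [0.817, 0.005]] c [ 0.645 -0.001  0.1  ]
  L0.543 ang55.4  L0.569 ang132.0  L0.569 ang-48.0  L0.543 ang-124.6
sw [[0.483, 0.211], [0.483, 0.211], [0.483, 0.211], [0.483, 0.211]] c [0.483 0.211 0.11 ]
  L0.000 ang0.0  L0.000 ang0.0  L0.000 ang0.0  L0.000 ang0.0
```

Call:
carry_out --angular '[[0, 0, 0], [0, 0, 0], [0, 0, 0], [0, 0, 0], [0, 0, 0]]' --travel '[[2.5, -2, -2], [3.1, -2.5, -1], [3.1, -2.5, -1], [3.1, -2.5, -1], [3.1, -2.5, -1]]' --claw '[8.5, 8.5, 8.5, 8.5, 8.5]' --newtons 40

```text
clock: 0.62
position: [0.2411, -0.3847, 0.2916]
eef_rot: [-3.122, -0.349, 0.0]
ft_force: [-0.4, 0.5, -0.3]
opening: 1.0
```

Call:
carry_out --angular '[[0, 0, 0], [0, 0, 0], [0, 0, 0], [0, 0, 0], [0, 0, 0]]' --travel '[[3.2, -2.6, -1], [3.2, -2.6, -1], [3.2, -2.6, -1], [3.2, -2.6, -1], [3.2, -2.6, -1]]' --claw '[8.5, 8.5, 8.5, 8.5, 8.5]'

```text
clock: 1.03
position: [0.366, -0.2254, 0.341]
eef_rot: [3.122, 0.349, 0.0]
ft_force: [0.9, -0.9, 0.6]
opening: 0.995
```

Call:
carry_out --angular '[[0, 0, 0], [0, 0, 0], [0, 0, 0], [0, 0, 0], [0, 0, 0]]' --travel '[[3.2, -2.6, 0], [3.2, -2.6, 0], [3.2, -2.6, 0], [3.2, -2.6, 0], [3.2, -2.6, 0]]' --claw '[8.5, 8.5, 8.5, 8.5, 8.5]'

```text
clock: 1.45
position: [0.4934, -0.0635, 0.3405]
eef_rot: [3.122, 0.348, 0.0]
ft_force: [0.8, -0.1, -0.4]
opening: 0.995
```

Call:
carry_out --angular '[[0, 0, 1], [0, 0, 1], [0, 0, 1], [0, 0, 1], [0, 0, 0]]' --travel '[[3.2, -2.6, 0], [3.2, -2.6, 0], [3.2, -2.6, 0], [3.2, -2.6, 0], [3, -2.5, 0]]' --claw '[8.5, 8.5, 8.5, 8.5, 8.5]'

```text
clock: 1.87
position: [0.6247, 0.0929, 0.3398]
eef_rot: [3.132, 0.239, -0.001]
ft_force: [0.4, -1.2, -0.3]
opening: 0.998
```

Call:
carry_out --angular '[[0, 0, 0], [0, 0, 0]]' --travel '[[1, -1, 0], [0, 0, 0]]' --claw '[8.5, 8.5]'

```text
clock: 2.03
position: [0.6326, 0.108, 0.3376]
eef_rot: [-3.128, -0.251, 0.005]
ft_force: [-0.3, -0.2, -1.1]
opening: 0.996
```

Run:
```python
from h import *
s=read_state();print(s["position"],s["eef_rot"],s["qpos"],s["joint_vel"].round(3))
c=cam("wrist");np.save("pics/w1.npy",c,allow_pickle=True);cv2.imwrite("pics/w1.png",cv2.resize(c["color"],(800,600),interpolation=cv2.INTER_CUBIC))
delta([.644,.125,.34],9)
```

```text
[0.63257052 0.10796964 0.33764619] [-3.12766968 -0.25106008  0.00540063] [ 0.09203457  0.54942531 -0.55504735  0.96670336  0.27614759  1.69248179
 -1.77119918] [ 0.067 -0.065  0.028  0.048  0.012  0.026  0.02 ]
shift [ 1.49 -1.8  -0.14] turn [-0.08  0.16 -0.01]
```

View pics/w1.png

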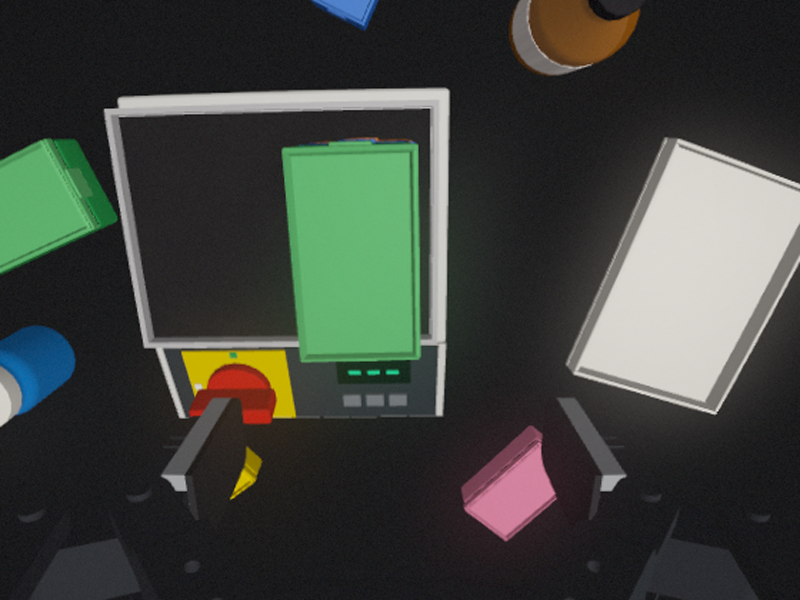

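The picture shows the green lid with rim corners about (283,149), (418,143), (420,358), (301,361); platform lip corners (106,110), (438,104), (441,343), (145,347); red bar around (233,400); tray to the right.

Run:
```python
from h import *
c=np.load("pics/w1.npy",allow_pickle=True).item();s=1.42857
def f(n,u,z):
    p=unproj(c,np.array(u)/s-0.15,z);print(n,np.round(p[:,:2],4).tolist(),"c",np.round(p.mean(0),4));
    for a,b in((0,1),(1,2),(2,3),(3,0)):
        e=p[b]-p[a];print("  L%.3f ang%.1f"%(np.hypot(*e[:2]),np.degrees(np.arctan2(e[1],e[0]))),end="")
    print()
f("green",[(283,149),(418,143),(420,358),(301,361)],.237)
f("lip",[(106,110),(438,104),(441,343),(145,347)],.122)
f("bar top",[(191,398),(270,400),(275,400),(191,398)],.114)
f("tray left edge+front",[(667,139),(667,139),(718,412),(568,365)],.024)
a=cv2.resize(c["color"][80:300,60:320],None,fx=3,fy=3,interpolation=cv2.INTER_CUBIC);cv2.imwrite("pics/w1c.png",a)
```

```text
green [[0.6941, 0.1685], [0.7062, 0.1092], [0.6033, 0.0901], [0.5919, 0.1495]] c [0.6489 0.1293 0.237 ]
  L0.061 ang-78.5  L0.105 ang-169.5  L0.060 ang100.9  L0.104 ang10.5
lip [[0.6938, 0.3103], [0.73, 0.0956], [0.5669, 0.0628], [0.5275, 0.2813]] c [0.6295 0.1875 0.122 ]
  L0.218 ang-80.4  L0.166 ang-168.6  L0.222 ang100.2  L0.169 ang9.9
bar top [[0.4851, 0.2478], [0.494, 0.1853], [0.4947, 0.1814], [0.4851, 0.2478]] c [0.4897 0.2156 0.114 ]
  L0.063 ang-81.9  L0.004 ang-80.4  L0.067 ang98.2  L0.000 ang0.0
tray left edge+front [[0.7408, -0.1073], [0.7408, -0.1073], [0.4975, -0.2437], [0.5244, -0.0777]] c [ 0.6259 -0.134   0.024 ]
  L0.000 ang0.0  L0.279 ang-150.7  L0.168 ang80.8  L0.218 ang-7.8
```

View pics/w1c.png

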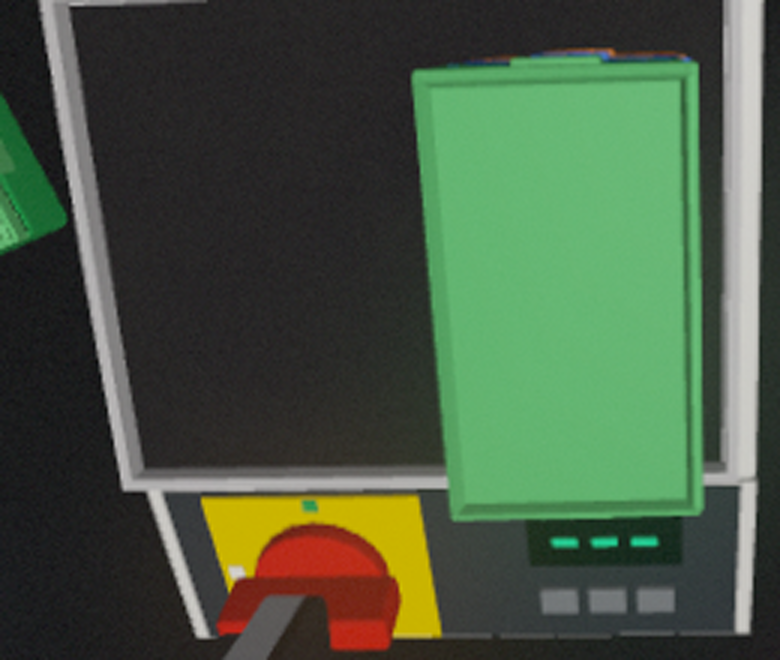

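Call:
carry_out --angular '[[0, 0, -1.5], [0, 0, 0], [0, 0, 0], [0, 0, 0], [0, 0, 0]]' --travel '[[1, -1.1, 1.5], [1, -1, 3], [0, 0, 3], [0, 0, 1], [0, 0, 0]]' --claw '[8.5, 8.5, 8.5, 8.5, 8.5]'

```text
clock: 2.5
position: [0.6463, 0.1239, 0.2513]
eef_rot: [3.126, 0.279, -0.012]
ft_force: [-1.0, -0.6, -0.1]
opening: 0.997
```

Run:
```python
from h import *
delta([.649,.129,.202],10.5);print(read_state()["joint_vel"].round(3))
```

```text
shift [ 0.39 -0.47  4.93] turn [ 0.15  0.46 -0.3 ]
[ 0.    -0.034 -0.013 -0.1   -0.002  0.033  0.003]
```

Call:
carry_out --angular '[[0, 0.3, -0.3], [0, 0, 0], [0, 0, 0], [0, 0, 0], [0, 0, 0]]' --travel '[[0.4, -0.45, 0.5], [0, 0, 1.5], [0, 0, 1.5], [0, 0, 1.3], [0, 0, 0]]' --claw '[8.5, 8.5, 8.5, 8.5, 8.5]'

```text
clock: 2.92
position: [0.6515, 0.131, 0.2067]
eef_rot: [3.128, 0.288, 0.007]
ft_force: [0.1, 0.7, 0.1]
opening: 0.995
```

Run:
```python
from h import *
delta([.649,.129,.202],10.5);print(read_state()["joint_vel"].round(3))
c=cam("wrist");cv2.imwrite("pics/w2.png",c["color"])
```

```text
shift [-0.28  0.15  0.47] turn [ 0.04 -0.24  0.04]
[-0.001 -0.012 -0.006 -0.04  -0.001  0.034  0.004]
```

View pics/w2.png

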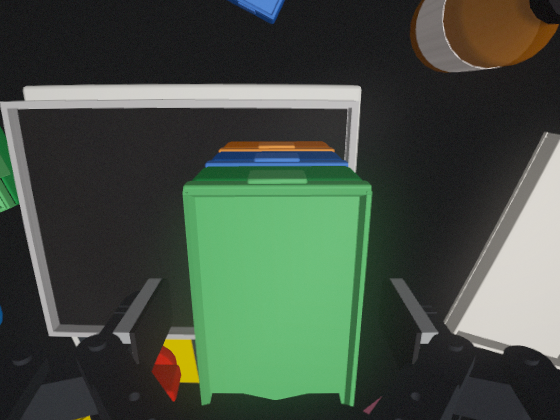

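Call:
carry_out --angular '[[0, 0, 0], [0, 0, 0], [0, 0, 0], [0, 0, 0], [0, 0, 0]]' --travel '[[-0.2, 0.1, 0.3], [0, 0, 0], [0, 0, 0], [0, 0, 0], [0, 0, 0]]' --claw '[8.5, 7, 6.5, 5.5, 5.5]' --newtons 40

```text
clock: 3.38
position: [0.6508, 0.1305, 0.206]
eef_rot: [-3.128, -0.289, -0.013]
ft_force: [0.6, -0.9, 4.0]
opening: 0.722
```

Call:
carry_out --angular '[[0, 0, 0], [0, 0, 0], [0, 0, 0]]' --travel '[[0, 0, 0], [0, 0, 0], [0, 0, 0]]' --claw '[5.5, 5.5, 5.5]'

```text
clock: 3.63
position: [0.6508, 0.1305, 0.2061]
eef_rot: [-3.128, -0.289, -0.013]
ft_force: [0.5, -1.5, 5.1]
opening: 0.721
```

Run:
```python
from h import *
s=read_state();print(s["opening"]*8.54,s["ft_force"],s["position"])
delta([.649,.129,.202],10.5)
```

```text
6.153790312245122 [ 0.51537484 -1.50664558  5.06929405] [0.65078585 0.13046533 0.20605924]
shift [-0.21  0.11  0.4 ] turn [ 0.01 -0.47  0.04]
```

Call:
carry_out --angular '[[0, 0, 0], [0, 0, 0], [0, 0, 0], [0, 0, 0], [0, 0, 0]]' --travel '[[0, 0, -0.7], [0, 0, -1.3], [0, -1, -1], [0, -2, 0], [0, -2.5, 0]]' --claw '[5.5, 5.5, 5.5, 5.5, 5.5]'

```text
clock: 4.05
position: [0.6406, 0.1835, 0.2351]
eef_rot: [3.128, 0.283, 0.01]
ft_force: [0.4, -0.1, -2.1]
opening: 0.717
```

Call:
carry_out --angular '[[0, 0, 0], [0, 0, 0], [0, 0, 0], [0, 0, 0], [0, 0, 0]]' --travel '[[0, -2.5, 0], [0, -2, 0], [0, -0.7, 1], [0, 0, 2], [0, 0, 2]]' --claw '[5.5, 5.5, 5.5, 5.5, 5.5]'

```text
clock: 4.47
position: [0.6302, 0.2372, 0.1839]
eef_rot: [-3.127, -0.293, -0.01]
ft_force: [0.4, -0.0, -3.1]
opening: 0.722
```

Call:
carry_out --angular '[[0, 0, 0], [0, 0, 0], [0, 0, 0], [0, 0, 0], [0, 0, 0]]' --travel '[[0, 0, 2], [0, 0, 2], [0, 0, 1], [0, 0, 0.2], [0, 0, 0]]' --claw '[5.5, 5.5, 5.5, 5.5, 5.5]'

```text
clock: 4.88
position: [0.6303, 0.2351, 0.1313]
eef_rot: [3.128, 0.289, 0.005]
ft_force: [-0.3, 0.1, -1.6]
opening: 0.718
```

Run:
```python
from h import *
s=read_state();print(s["opening"]*8.54,s["ft_force"],s["position"],s["joint_vel"].round(2))
delta([.649,.129,.202],10.5)
c=cam("wrist");cv2.imwrite("pics/w3.png",c["color"])
```

```text
6.134508086391857 [-0.2767655   0.061862   -1.56140655] [0.63026383 0.23508028 0.13129025] [-0.   -0.03 -0.01 -0.04 -0.    0.    0.  ]
shift [-0.08 10.78 -7.06] turn [ 0.04 -0.18  0.05]
```

View pics/w3.png

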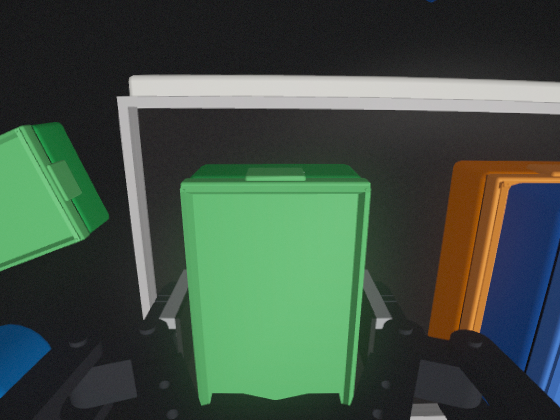

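Call:
carry_out --angular '[[0, 0, 0], [0, 0, 0], [0, 0, 0]]' --travel '[[0, 0, 0.3], [0, 0, 0.1], [0, 0, 0]]' --claw '[5.5, 5.5, 5.5]'

```text
clock: 5.18
position: [0.631, 0.2359, 0.1291]
eef_rot: [-3.127, -0.289, -0.01]
ft_force: [0.1, 0.1, -1.6]
opening: 0.722
```

Call:
carry_out --angular '[[0, 0, 0], [0, 0, 0]]' --travel '[[0, 0, 0.1], [0, 0, 0]]' --claw '[5.5, 5.5]'

```text
clock: 5.35
position: [0.6308, 0.2358, 0.1276]
eef_rot: [-3.128, -0.289, -0.009]
ft_force: [-0.0, -0.1, -1.3]
opening: 0.72
```

Call:
carry_out --angular '[[0, 0, 0], [0, 0, 0]]' --travel '[[0, 0, 0.15], [0, 0, 0]]' --claw '[5.5, 5.5]'

```text
clock: 5.52
position: [0.6309, 0.2359, 0.1262]
eef_rot: [-3.128, -0.289, -0.009]
ft_force: [-0.0, 1.8, -0.6]
opening: 0.718
```

Call:
carry_out --angular '[[0, 0, 0], [0, 0, 0]]' --travel '[[0, 0, 0.1], [0, 0, 0]]' --claw '[5.5, 5.5]'

```text
clock: 5.68
position: [0.6309, 0.2358, 0.1261]
eef_rot: [-3.128, -0.289, -0.01]
ft_force: [-1.0, -1.2, 4.0]
opening: 0.719
```

Call:
carry_out --angular '[[0, 0, 0], [0, 0, 0], [0, 0, 0], [0, 0, 0], [0, 0, 0]]' --travel '[[0, 0, 0], [0, 0, 0], [0, 0, 0], [0, 0, -1], [0, 0, -3]]' --claw '[8.4, 8.4, 8.4, 8.4, 8.4]'

```text
clock: 6.1
position: [0.6276, 0.2337, 0.16]
eef_rot: [3.125, 0.29, -0.008]
ft_force: [0.2, -0.3, -1.0]
opening: 0.987
```

Call:
carry_out --angular '[[0, 0, 0], [0, 0, 0], [0, 0, 0], [0, 0, 0], [0, 0, 0]]' --travel '[[0, 0, -3], [0, 0, -3], [0, 0, -2], [0, 2, 0], [0, 3.5, 0]]' --claw '[8.4, 8.4, 8.4, 8.4, 8.4]'

```text
clock: 6.52
position: [0.6389, 0.1889, 0.2484]
eef_rot: [-3.119, -0.305, -0.015]
ft_force: [0.4, 0.8, -0.5]
opening: 0.983
```

Call:
carry_out --angular '[[0, 0, 0], [0, 0, 0], [0, 0, 0], [0, 0, 0]]' --travel '[[0, 3.5, 0], [0, 1.7, 0], [0, 0, 0], [0, 0, 0]]' --claw '[8.4, 8.4, 8.4, 8.4]'

```text
clock: 6.85
position: [0.6503, 0.1286, 0.2454]
eef_rot: [-3.128, -0.284, -0.009]
ft_force: [0.2, 1.4, 0.4]
opening: 0.983
```

Run:
```python
from h import *
s=read_state();print(s["opening"]*8.54,s["ft_force"],s["position"],s["joint_vel"].round(2))
delta([.651,.1305,.166],10.5)
c=cam("wrist");np.save("pics/w4.npy",c,allow_pickle=True);cv2.imwrite("pics/w4.png",cv2.resize(c["color"],(800,600),interpolation=cv2.INTER_CUBIC))
```

```text
8.394165602903406 [0.16554222 1.3647152  0.3779614 ] [0.65032874 0.12856105 0.24537515] [-0.04 -0.   -0.05  0.01 -0.02 -0.01 -0.  ]
shift [ 0.05 -0.18  7.94] turn [ 0.01 -0.33 -0.13]
```

View pics/w4.png

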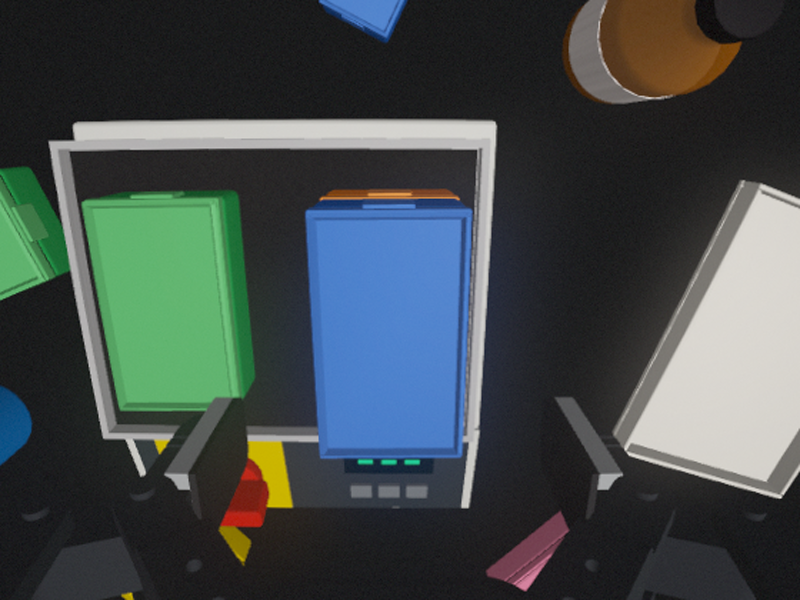

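Green now stands on the empty half of the mat; blue's rim corners are about (307,210), (470,210), (462,458), (321,457).

Run:
```python
from h import *
c=np.load("pics/w4.npy",allow_pickle=True).item()
for u,z in(([(307,210),(470,210),(462,458),(321,457)],.197),([(85,200),(222,197),(235,407),(120,409)],.157)):
    p=unproj(c,np.array(u)/1.42857-.15,z);print(p.mean(0),[np.degrees(np.arctan2(*(p[a]-p[b])[1::-1])) for a,b in((0,3),(1,2))])
    delta(p.mean(0)*[1,1,0]+[0,0,.166],10.5)
```

```text
[0.64882539 0.12966603 0.197     ] [np.float64(10.658177583144), np.float64(11.096924558745993)]
shift [-0.15  0.12  7.94] turn [-0.08 -0.33  0.06]
[0.63011819 0.2341929  0.157     ] [np.float64(9.866950727763433), np.float64(8.203825267223397)]
shift [ -0.07 -10.49   7.95] turn [-0.08 -0.33  0.06]
```

Call:
carry_out --angular '[[0, -0.2, 0], [0, 0, 0], [0, 0, 0], [0, 0, 0], [0, 0, 0]]' --travel '[[0, -0.1, 2], [0, 0, 2], [0, 0, 2], [0, 0, 1.5], [0, 0, 0.4]]' --claw '[8.4, 8.4, 8.4, 8.4, 8.4]'

```text
clock: 7.32
position: [0.6472, 0.1336, 0.1628]
eef_rot: [-3.127, -0.296, 0.006]
ft_force: [0.1, 1.0, -0.7]
opening: 0.982
```

Call:
carry_out --angular '[[0, 0, 0], [0, 0, 0], [0, 0, 0], [0, 0, 0], [0, 0, 0]]' --travel '[[0, 0, 0], [0, 0, 0], [0, 0, 0], [0, 0, 0], [0, 0, 0]]' --claw '[8.4, 7.5, 6.5, 5.5, 5.5]'

```text
clock: 7.73
position: [0.651, 0.1318, 0.1681]
eef_rot: [-3.128, -0.289, -0.009]
ft_force: [-0.2, -1.4, 4.0]
opening: 0.719
```

Call:
carry_out --angular '[[0, 0, 0], [0, 0, 0], [0, 0, 0]]' --travel '[[0, 0, 0], [0, 0, 0], [0, 0, 0]]' --claw '[5.5, 5.5, 5.5]'

```text
clock: 7.98
position: [0.651, 0.1318, 0.1681]
eef_rot: [-3.128, -0.289, -0.009]
ft_force: [0.2, 0.0, 6.0]
opening: 0.715
```

Run:
```python
from h import *
s=read_state();print(s["opening"]*8.54,s["ft_force"],s["position"],s["joint_vel"].round(2))
delta([.650,.130,.166],10.5)
```

```text
6.10553538298337 [0.18823666 0.02951559 6.03861722] [0.65095214 0.1318121  0.16808389] [ 0. -0.  0.  0.  0.  0. -0.]
shift [-0.13  0.16  0.21] turn [-0.01 -0.33  0.05]
```

Call:
carry_out --angular '[[0, 0, 0], [0, 0, 0], [0, 0, 0], [0, 0, 0], [0, 0, 0]]' --travel '[[0, 0, -0.7], [0, 0, -1.5], [0, 0, -2], [-0.3, 1, -1], [-1, 2.5, 0]]' --claw '[5.5, 5.5, 5.5, 5.5, 5.5]'

```text
clock: 8.4
position: [0.6438, 0.1012, 0.2206]
eef_rot: [-3.12, -0.302, -0.011]
ft_force: [0.6, 1.2, -2.1]
opening: 0.718
```

Call:
carry_out --angular '[[0, 0, 0], [0, 0, 0], [0, 0, 0], [0, 0, 0], [0, 0, 0]]' --travel '[[-1.1, 3.6, 0], [-1.1, 3.6, 0], [-1.1, 3.6, 0], [-1.1, 3.6, 0], [-1.1, 3.6, 0]]' --claw '[5.5, 5.5, 5.5, 5.5, 5.5]'

```text
clock: 8.82
position: [0.6209, -0.0951, 0.2172]
eef_rot: [3.128, 0.288, 0.0]
ft_force: [-0.2, -0.6, -2.7]
opening: 0.718
```

Call:
carry_out --angular '[[0, 0, 0], [0, 0, 0], [0, 0, 0], [0, 0, 6], [0, 0, 6]]' --travel '[[-1.1, 3.6, 0], [-0.9, 3, 0], [-0.2, 1.6, 0], [0, 0, 0], [0, 0, 1]]' --claw '[5.5, 5.5, 5.5, 5.5, 5.5]'

```text
clock: 9.23
position: [0.6156, -0.1811, 0.2088]
eef_rot: [3.14, -0.056, 0.006]
ft_force: [0.2, 1.2, -2.3]
opening: 0.716
```

Call:
carry_out --angular '[[0, 0, 5], [0, 0, 0], [0, 0, 0], [0, 0, 0], [0, 0, 0]]' --travel '[[0, 0, 3], [0, 0, 3], [0, 0, 2], [0, 0, 1], [0, 0, 0]]' --claw '[5.5, 5.5, 5.5, 5.5, 5.5]'

```text
clock: 9.65
position: [0.6128, -0.1774, 0.114]
eef_rot: [-3.135, 0.177, 0.009]
ft_force: [-0.9, 0.2, -2.6]
opening: 0.714
```

Run:
```python
from h import *
s=read_state();print(s["opening"]*8.54,s["ft_force"],s["position"],s["joint_vel"].round(2))
delta([.617,-.178,.018],-7)
c=cam("wrist");np.save("pics/w5.npy",c,allow_pickle=True);cv2.imwrite("pics/w5.png",c["color"])
```

```text
6.098007390259093 [-0.86970367  0.15780958 -2.55354618] [ 0.61278927 -0.17735952  0.11404511] [ 0.   -0.04 -0.02 -0.07 -0.    0.03  0.  ]
shift [0.48 0.03 9.6 ] turn [-0.06  0.34  0.54]
```

View pics/w5.png

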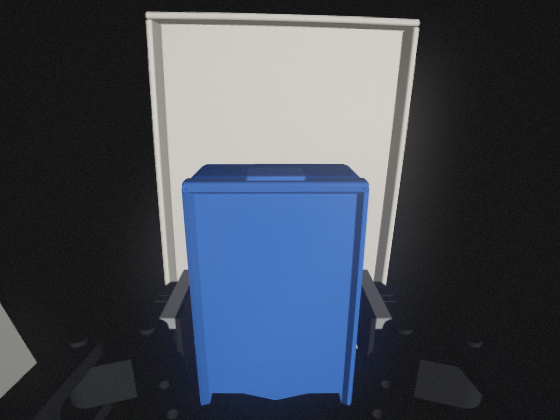

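Call:
carry_out --angular '[[0, 0.2, 0], [0, 0, 0], [0, 0, 0], [0, 0, 0], [0, 0, 0]]' --travel '[[0.4, 0, 3], [0, 0, 3], [0, 0, 2], [0, 0, 0.8], [0, 0, 0]]' --claw '[5.5, 5.5, 5.5, 5.5, 5.5]'

```text
clock: 10.12
position: [0.6195, -0.1776, 0.0289]
eef_rot: [-3.136, 0.177, -0.005]
ft_force: [-0.7, 0.1, -2.6]
opening: 0.714
```

Call:
carry_out --angular '[[0, 0, 0], [0, 0, 0]]' --travel '[[0, 0, 0.2], [0, 0, 0]]' --claw '[5.5, 5.5]'

```text
clock: 10.28
position: [0.6223, -0.1778, 0.0302]
eef_rot: [3.136, -0.176, 0.016]
ft_force: [0.1, -0.4, -1.3]
opening: 0.722
```

Call:
carry_out --angular '[[0, 0, 0], [0, 0, 0], [0, 0, 0]]' --travel '[[0, 0, 0.4], [0, 0, 0.4], [0, 0, 0]]' --claw '[5.5, 5.5, 5.5]'

```text
clock: 10.53
position: [0.62, -0.1775, 0.0196]
eef_rot: [-3.137, 0.176, -0.008]
ft_force: [-0.5, 0.1, -3.6]
opening: 0.715
```

Call:
carry_out --angular '[[0, 0, 0], [0, 0, 0]]' --travel '[[0, 0, 0.2], [0, 0, 0]]' --claw '[5.5, 5.5]'

```text
clock: 10.7
position: [0.6206, -0.1775, 0.0181]
eef_rot: [3.137, -0.176, 0.009]
ft_force: [-0.0, -0.2, -1.7]
opening: 0.718
```

Call:
carry_out --angular '[[0, 0, 0], [0, 0, 0]]' --travel '[[0, 0, 0.15], [0, 0, 0]]' --claw '[5.5, 5.5]'

```text
clock: 10.87
position: [0.6206, -0.1775, 0.0181]
eef_rot: [3.136, -0.176, 0.009]
ft_force: [-2.7, 0.3, 7.0]
opening: 0.712
```

Call:
carry_out --angular '[[0, 0, 0], [0, 0, 0]]' --travel '[[0, 0, 0.1], [0, 0, 0]]' --claw '[5.5, 5.5]'

```text
clock: 11.03
position: [0.6206, -0.1776, 0.018]
eef_rot: [3.136, -0.176, 0.009]
ft_force: [-5.7, 0.5, 10.3]
opening: 0.716
```

Call:
carry_out --angular '[[0, 0, 0], [0, 0, 0], [0, 0, 0], [0, 0, 0], [0, 0, 0]]' --travel '[[0, 0, -0.2], [0, 0, 0], [0, 0, 0], [0, 0, -1.5], [0, 0, -3]]' --claw '[8.4, 8.4, 8.4, 8.4, 8.4]'

```text
clock: 11.45
position: [0.6162, -0.1769, 0.0579]
eef_rot: [-3.135, 0.176, 0.007]
ft_force: [-0.5, 0.1, -0.7]
opening: 0.984
```

Call:
carry_out --angular '[[0, 0, 0], [0, 0, -5.5], [0, 0, -6], [0, 0, -6], [0, 0, 0]]' --travel '[[0, 0, -4], [0, 0, -4], [0, 0, -4], [0, 0, -3], [0.6, -2, -2]]' --claw '[8.4, 8.4, 8.4, 8.4, 8.4]'

```text
clock: 11.87
position: [0.622, -0.1635, 0.2362]
eef_rot: [3.12, 0.293, 0.015]
ft_force: [-0.1, -1.3, -0.6]
opening: 0.983
```

Call:
carry_out --angular '[[0, 0, 0], [0, 0, 0], [0, 0, 0], [0, 0, 0], [0, 0, 0]]' --travel '[[1.1, -3.8, -0.5], [1.1, -3.8, -0.5], [1.1, -3.8, 0], [1.1, -3.8, 0], [1.1, -3.8, 0]]' --claw '[8.4, 8.4, 8.4, 8.4, 8.4]'

```text
clock: 12.28
position: [0.6386, 0.0421, 0.2423]
eef_rot: [3.126, 0.302, 0.009]
ft_force: [0.7, 0.3, -0.3]
opening: 0.981
```

Call:
carry_out --angular '[[0, 0, 0], [0, 0, 0], [0, 0, 0], [0, 0, 0], [0, 0, 0]]' --travel '[[1.1, -3.8, 0], [0.8, -3, 0], [0.4, -1.6, 0], [0, 0, 0], [0, 0, 0]]' --claw '[8.4, 8.4, 8.4, 8.4, 8.4]'

```text
clock: 12.7
position: [0.6447, 0.1288, 0.2419]
eef_rot: [3.126, 0.308, 0.007]
ft_force: [0.0, 0.2, 0.8]
opening: 0.985
```

Run:
```python
from h import *
s=read_state();print(s["opening"]*8.54,s["ft_force"],s["position"],s["joint_vel"].round(2))
delta([.6309,.2358,.1261],10.5)
c=cam("wrist");np.save("pics/w6.npy",c,allow_pickle=True)
cv2.imwrite("pics/w6.png",cv2.resize(c["color"][60:360,20:420],None,fx=2,fy=2,interpolation=cv2.INTER_CUBIC))
```

```text
8.41183318949479 [0.02859394 0.1586241  0.80647575] [0.6447185  0.12882123 0.24188056] [ 0.05 -0.01  0.04 -0.    0.02  0.01  0.  ]
shift [  0.68 -10.77  11.57] turn [ 0.05 -0.26  0.75]
```

View pics/w6.png

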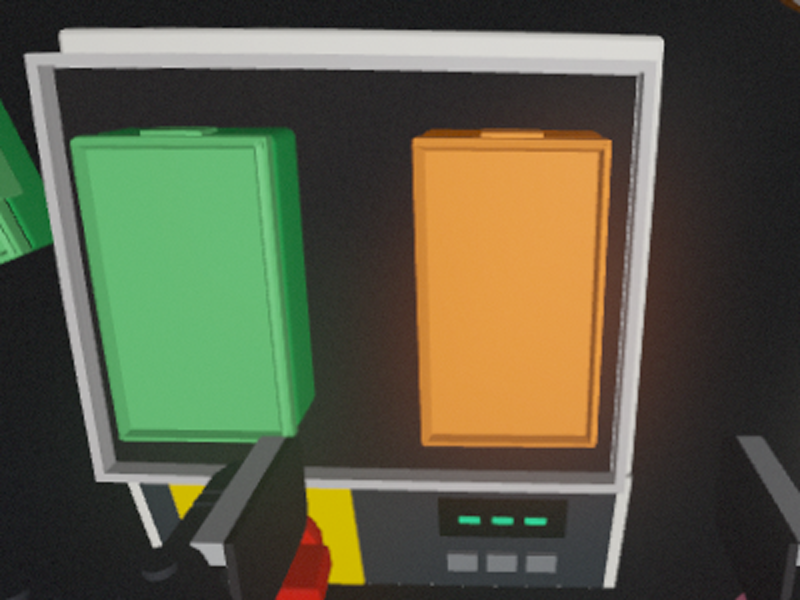

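Run:
```python
from h import *
c=np.load("pics/w6.npy",allow_pickle=True).item()
Q=R.from_euler("z",-10.5,degrees=True).as_matrix()
for n,u in(("or",[(412,140),(611,141),(597,446),(422,445)]),("gr",[(71,138),(269,138),(297,437),(119,440)])):
    p=unproj(c,np.array(u)/2+[20,60]-.25,.157);print(n,p.mean(0)); print(((p@Q.T)[:,:2]*1000).round(1).tolist())
# rectified at z=.157 around each, in a yaw-10.5 frame, 4 px/mm
H=cv2.getPerspectiveTransform
def rect(cen,z=.157,k=5):
    xs=np.arange(-65,65,1/k)/1000;ys=np.arange(-45,45,1/k)/1000
    X,Y=np.meshgrid(xs[::-1],ys[::-1],indexing="ij");L=np.stack([X,Y,0*X],-1).reshape(-1,3)@Q+np.r_[cen,z]
    m=proj(c,L).astype(np.float32).reshape(X.shape+(2,));return cv2.remap(c["color"],m[...,0],m[...,1],cv2.INTER_CUBIC)
o=rect([.650,.130]);g=rect([.6305,.2355])
cv2.imwrite("pics/rect.png",cv2.resize(np.hstack([g,o]),None,fx=.88,fy=.88))
```

```text
or [0.64861123 0.12978187 0.157     ]
[[713.4, 40.1], [713.8, -20.7], [609.4, -21.4], [609.0, 39.6]]
gr [0.6297876  0.23396549 0.157     ]
[[713.6, 146.6], [713.7, 84.1], [611.4, 83.2], [608.8, 147.2]]
```

View pics/rect.png

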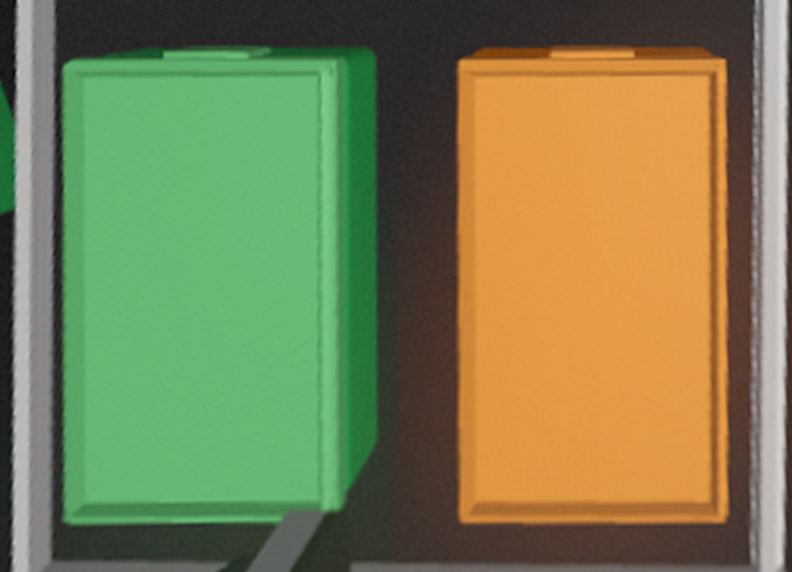

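Call:
carry_out --angular '[[0, 0, 0.7], [0, 0, 0], [0, 0, 0], [0, 0, 0], [0, 0, 0]]' --travel '[[0.2, -2.5, 0], [0.2, -3.5, 0], [0, -3, 1], [0, -1.7, 2], [0, 0, 2]]' --claw '[8.4, 8.4, 8.4, 8.4, 8.4]'

```text
clock: 13.17
position: [0.6284, 0.2382, 0.1928]
eef_rot: [-3.124, -0.291, -0.011]
ft_force: [-0.0, 0.8, -0.4]
opening: 0.984
```

Call:
carry_out --angular '[[0, 0, 0], [0, 0, 0], [0, 0, 0]]' --travel '[[0, 0, 1], [0, 0, 0], [0, 0, 0]]' --claw '[8.4, 8.4, 8.4]'

```text
clock: 13.42
position: [0.6309, 0.2297, 0.1819]
eef_rot: [3.126, 0.277, 0.007]
ft_force: [0.1, -0.0, 0.0]
opening: 0.987
```

Run:
```python
from h import *
delta([.6309,.2358,.1261],10.5)
```

```text
shift [ 0.09 -0.62  5.57] turn [ 0.19 -0.25 -0.39]
```

Call:
carry_out --angular '[[0, 0, -0.3], [0, 0, 0], [0, 0, 0], [0, 0, 0], [0, 0, 0]]' --travel '[[0, -0.5, 1], [0, 0, 2], [0, 0, 1.7], [0, 0, 0.6], [0, 0, 0]]' --claw '[8.4, 8.4, 8.4, 8.4, 8.4]'

```text
clock: 13.83
position: [0.6286, 0.2368, 0.1277]
eef_rot: [3.126, 0.29, 0.004]
ft_force: [-0.9, -0.2, -0.4]
opening: 0.982
```

Call:
carry_out --angular '[[0, 0, 0], [0, 0, 0]]' --travel '[[0, 0, 0], [0, 0, 0]]' --claw '[8.4, 8.4]'

```text
clock: 14.0
position: [0.6301, 0.2385, 0.1309]
eef_rot: [-3.128, -0.291, -0.012]
ft_force: [0.5, -0.8, -0.0]
opening: 0.98
```

Run:
```python
from h import *
delta([.6309,.2358,.1261],10.5)
```

```text
shift [0.02 0.28 0.48] turn [ 0.01 -0.46  0.14]
```

Call:
carry_out --angular '[[0, -0.3, 0.1], [0, 0, 0], [0, 0, 0], [0, 0, 0], [0, 0, 0]]' --travel '[[0, 0.2, 0.3], [0, 0, 0], [0, 0, 0], [0, 0, 0], [0, 0, 0]]' --claw '[8.4, 8.4, 7.5, 6.5, 5.5]'

```text
clock: 14.42
position: [0.6299, 0.2362, 0.127]
eef_rot: [3.127, 0.289, 0.002]
ft_force: [1.6, 0.8, -1.5]
opening: 0.718
```

Call:
carry_out --angular '[[0, 0, 0], [0, 0, 0], [0, 0, 0], [0, 0, 0]]' --travel '[[0, 0, 0], [0, 0, 0], [0, 0, 0], [0, 0, 0]]' --claw '[5.5, 5.5, 5.5, 5.5]'

```text
clock: 14.75
position: [0.6298, 0.2363, 0.1268]
eef_rot: [3.127, 0.289, 0.001]
ft_force: [0.6, -0.0, 3.2]
opening: 0.715
```

Run:
```python
from h import *
s=read_state();print(s["position"],s["ft_force"],s["joint_vel"].round(3))
delta([.6309,.2358,.1261],10.5)
```

```text
[0.62979761 0.23625227 0.12676357] [ 0.55204978 -0.01908526  3.23215019] [-0.001 -0.     0.    -0.     0.    -0.001  0.001]
shift [0.1  0.06 0.07] turn [ 0.05 -0.05  0.07]
```

Call:
carry_out --angular '[[0, 0, 0], [0, 0, 0], [0, 0, 0], [0, 0, 0], [0, 0, 0]]' --travel '[[0, 0, -0.7], [0, 0, -1.5], [0, 0, -2], [0, 0, -1.8], [0, 1.5, -0.5]]' --claw '[5.5, 5.5, 5.5, 5.5, 5.5]'

```text
clock: 15.17
position: [0.6313, 0.2271, 0.1943]
eef_rot: [-3.122, -0.299, -0.004]
ft_force: [-0.2, 2.3, -1.9]
opening: 0.715
```

Call:
carry_out --angular '[[0, 0, 0], [0, 0, 0], [0, 0, 0], [0, 0, 0], [0, 0, 0]]' --travel '[[0, 2.5, 0], [0, 2.7, 0], [0, 2.5, 0], [0, 1.5, 0], [0, 0, 0]]' --claw '[5.5, 5.5, 5.5, 5.5, 5.5]'

```text
clock: 15.58
position: [0.6504, 0.1227, 0.1899]
eef_rot: [3.123, 0.274, -0.003]
ft_force: [0.2, -0.9, -2.6]
opening: 0.717
```

Call:
carry_out --angular '[[0, 0, 0], [0, 0, 0], [0, 0, 0]]' --travel '[[0, 0, 0], [0, 0, 0], [0, 0, 0]]' --claw '[5.5, 5.5, 5.5]'

```text
clock: 15.83
position: [0.6482, 0.1335, 0.1912]
eef_rot: [-3.127, -0.294, 0.001]
ft_force: [-0.1, 1.1, -1.9]
opening: 0.714
```

Run:
```python
from h import *
s=read_state();print(s["position"],s["ft_force"],s["joint_vel"].round(3))
delta([.6494,.1301,.1668],10.5)
```

```text
[0.64822037 0.13351939 0.19118061] [-0.07139362  1.12140161 -1.92267817] [-0.008 -0.001  0.    -0.003  0.007  0.001 -0.001]
shift [0.05 0.36 2.44] turn [-0.06  0.04  0.26]
```

Call:
carry_out --angular '[[0, 0, 0.2], [0, 0, 0], [0, 0, 0], [0, 0, 0], [0, 0, 0]]' --travel '[[0.05, 0.3, 0.5], [0, 0, 0.5], [0, 0, 0.3], [0, 0, 0], [0, 0, 0]]' --claw '[5.5, 5.5, 5.5, 5.5, 5.5]'

```text
clock: 16.25
position: [0.6498, 0.1283, 0.1777]
eef_rot: [3.128, 0.284, -0.002]
ft_force: [-0.4, -0.7, -1.8]
opening: 0.715
```

Call:
carry_out --angular '[[0, 0, 0], [0, 0, 0]]' --travel '[[0, 0, 0], [0, 0, 0]]' --claw '[5.5, 5.5]'

```text
clock: 16.42
position: [0.6503, 0.1283, 0.1786]
eef_rot: [3.128, 0.284, 0.001]
ft_force: [0.4, -0.1, -0.6]
opening: 0.717
```

Run:
```python
from h import *
s=read_state();print(s["position"],s["ft_force"],s["joint_vel"].round(3))
delta([.6494,.1301,.1668],10.5)
```

```text
[0.65031068 0.12828642 0.17862577] [ 0.41290462 -0.10929375 -0.58469938] [ 0.003 -0.002 -0.001 -0.003  0.001  0.001  0.001]
shift [-0.06 -0.2   1.18] turn [ 0.05 -0.02 -0.12]
```

Call:
carry_out --angular '[[0, 0, -0.1], [0, 0, 0], [0, 0, 0], [0, 0, 0], [0, 0, 0]]' --travel '[[-0.05, -0.15, 0.3], [0, 0, 0.2], [0, 0, 0], [0, 0, 0], [0, 0, 0]]' --claw '[5.5, 5.5, 5.5, 5.5, 5.5]'

```text
clock: 16.83
position: [0.6494, 0.1295, 0.1733]
eef_rot: [3.127, 0.286, -0.0]
ft_force: [-0.0, -0.2, -1.8]
opening: 0.716
```

Run:
```python
from h import *
s=read_state();print(s["position"],s["ft_force"],s["joint_vel"].round(3))
delta([.6494,.1301,.1668],10.5)
```

```text
[0.64939375 0.12945674 0.17329712] [-0.03783299 -0.22674661 -1.79670681] [-0.001 -0.001  0.    -0.003 -0.001  0.    -0.   ]
shift [ 0.01 -0.06  0.65] turn [ 0.06  0.01 -0.03]
```

Within 0.6 mm. Lower gently.

Call:
carry_out --angular '[[0, 0, 0], [0, 0, 0], [0, 0, 0], [0, 0, 0]]' --travel '[[0, -0.03, 0.2], [0, 0, 0.15], [0, 0, 0.1], [0, 0, 0]]' --claw '[5.5, 5.5, 5.5, 5.5]'

```text
clock: 17.17
position: [0.6491, 0.1297, 0.1684]
eef_rot: [3.127, 0.287, -0.001]
ft_force: [-0.4, 0.2, -1.5]
opening: 0.714
```

Call:
carry_out --angular '[[0, 0, 0], [0, 0, 0]]' --travel '[[0, 0, 0.1], [0, 0, 0]]' --claw '[5.5, 5.5]'

```text
clock: 17.33
position: [0.6493, 0.1298, 0.1677]
eef_rot: [3.127, 0.287, -0.001]
ft_force: [-0.9, 0.7, -2.3]
opening: 0.715
```

Run:
```python
from h import *
s=read_state();print(s["position"],s["ft_force"],s["joint_vel"].round(3))
delta([.6494,.1301,.1668],10.5)
```

```text
[0.64925828 0.12976844 0.16765674] [-0.91651374  0.74275667 -2.2506318 ] [-0.    -0.003 -0.001 -0.003 -0.001  0.003 -0.001]
shift [ 0.02 -0.03  0.09] turn [ 0.06  0.03 -0.03]
```

Call:
carry_out --angular '[[0, 0, 0], [0, 0, 0], [0, 0, 0]]' --travel '[[0, 0, 0.1], [0, 0, 0.05], [0, 0, 0]]' --claw '[5.5, 5.5, 5.5]'

```text
clock: 17.58
position: [0.6495, 0.1299, 0.1668]
eef_rot: [3.127, 0.286, 0.001]
ft_force: [-0.0, -0.2, -0.5]
opening: 0.716
```

Call:
carry_out --angular '[[0, 0, 0], [0, 0, 0]]' --travel '[[0, 0, 0.1], [0, 0, 0]]' --claw '[5.5, 5.5]'

```text
clock: 17.75
position: [0.6495, 0.1299, 0.1668]
eef_rot: [3.127, 0.286, 0.002]
ft_force: [-1.9, -0.4, 4.5]
opening: 0.716
```

Call:
carry_out --angular '[[0, 0, 0], [0, 0, 0], [0, 0, 0], [0, 0, 0], [0, 0, 0]]' --travel '[[0, 0, -0.1], [0, 0, 0], [0, 0, 0], [0, 0, 0], [0, 0, -1]]' --claw '[8.4, 8.4, 8.4, 8.4, 8.4]'

```text
clock: 18.17
position: [0.6479, 0.1292, 0.174]
eef_rot: [3.126, 0.287, -0.008]
ft_force: [-0.3, -1.6, -0.6]
opening: 0.981
```

Call:
carry_out --angular '[[0, 0, 0], [0, 0, 0], [0, 0, 0], [0, 0, 0], [0, 0, 0]]' --travel '[[0, 0, -2], [0, 0, -3], [0, 0, -3], [0, 0, -3], [-1.5, -1, -1]]' --claw '[8.4, 8.4, 8.4, 8.4, 8.4]'

```text
clock: 18.58
position: [0.6369, 0.1353, 0.3016]
eef_rot: [3.129, 0.278, 0.016]
ft_force: [-0.4, -0.8, 1.0]
opening: 0.988
```

Call:
carry_out --angular '[[0, 0, 0], [0, 0, 0], [0, 0, 0], [0, 0, 0], [0, 0, 0]]' --travel '[[-3, -2, 0], [-3, -2, 0], [-3, -2, 0], [-3, -2, 0], [-3, -2, 0]]' --claw '[8.4, 8.4, 8.4, 8.4, 8.4]'

```text
clock: 19.0
position: [0.4654, 0.2089, 0.297]
eef_rot: [3.128, 0.287, 0.002]
ft_force: [0.3, 0.5, 0.1]
opening: 0.98
```

Call:
carry_out --angular '[[0, 0, -6.9], [0, 0, -6.9], [0, 0, -6.9], [0, 0, -6.9], [0, 0, -6.9]]' --travel '[[-1.5, -0.7, 0], [0, 0, 0], [0, 0, 0], [0, 0, 0], [0, 0, 0]]' --claw '[8.4, 8.4, 6, 4, 4]'

```text
clock: 19.42
position: [0.4509, 0.2126, 0.2972]
eef_rot: [2.897, 1.21, 0.002]
ft_force: [0.7, -0.1, -0.5]
opening: 0.586
```

Call:
carry_out --angular '[[0, 0, -6.9], [0, 0, -6.9], [0, 0, -6.9], [0, 0, -6.9], [0, 0, -6.9]]' --travel '[[0, 0, 0], [0, 0, 0], [0, 0, 0], [0, 0, 0], [0, 0, 0]]' --claw '[4, 4, 4, 4, 4]'

```text
clock: 19.83
position: [0.4511, 0.2125, 0.2971]
eef_rot: [2.409, 2.015, 0.0]
ft_force: [-0.1, -0.7, 0.4]
opening: 0.464
```

Call:
carry_out --angular '[[0, 0, -6.9], [0, 0, -6.9], [0, 0, -6.9], [-7, 0, 0], [-7, 0, 0]]' --travel '[[0, 0, 0], [0, 0, 0], [0, 0, 0], [0, 0, 0], [0, 0, 0]]' --claw '[4, 4, 4, 4, 4]'

```text
clock: 20.25
position: [0.4535, 0.2127, 0.2953]
eef_rot: [1.91, 2.281, 0.286]
ft_force: [-2.5, 1.2, 1.4]
opening: 0.468
```

```bash
cat >> h.py <<'E'
YAW=10.2
def Rsw(yaw=YAW,turn=0):
    a=np.radians(15);M=np.array([[0,np.cos(a),np.sin(a)],[1,0,0],[0,np.sin(a),-np.cos(a)]])
    return R.from_euler("z",yaw,degrees=True)*R.from_matrix(M)*R.from_euler("z",turn,degrees=True)
E
python3 - <<'E'
from h import *
print(read_state()["position"],read_state()["qpos"].round(2),np.linalg.det(Rsw().as_matrix()))
delta([.452,.2116,.1877],0,Rsw())
c=np.load("pics/w6.npy",allow_pickle=True).item()
p=unproj(c,np.array([(27,56),(662,64),(628,478),(98,480)])/2+[20,60]-.25,.122);print(p,p.mean(0))
E
```

```text
[0.45354782 0.21266973 0.29532056] [ 0.39  0.06 -0.95  1.71  0.14  1.17 -0.42] 1.0000000000000009
shift [-0.13 -2.78 10.4 ] turn [-0.97 -0.27 -0.12]
[[0.69363741 0.31085515 0.122     ]
 [0.73214309 0.09335528 0.122     ]
 [0.57294762 0.06572302 0.122     ]
 [0.52781501 0.28136306 0.122     ]] [0.63163579 0.18782413 0.122     ]
```

Call:
carry_out --angular '[[-0.9, -0.2, 0], [0, 0, 0], [0, 0, 0], [0, 0, 0], [0, 0, 0]]' --travel '[[0, -1.5, 1], [0, -1.3, 2.5], [0, 0, 2.5], [0, 0, 1.5], [0, 0, 0]]' --claw '[4, 4, 4, 4, 4]'

```text
clock: 20.67
position: [0.4414, 0.2092, 0.2142]
eef_rot: [1.899, 2.271, 0.285]
ft_force: [0.1, -0.6, -0.3]
opening: 0.468
```

Call:
carry_out --angular '[[0, 0, 0], [0, 0, 0], [0, 0, 0]]' --travel '[[0, 0, 0], [0, 0, 0], [0, 0, 0]]' --claw '[4, 4, 4]'

```text
clock: 20.92
position: [0.4441, 0.2114, 0.2185]
eef_rot: [1.897, 2.267, 0.296]
ft_force: [-1.0, 1.0, -0.0]
opening: 0.469
```

Run:
```python
from h import *
c=cam("wrist");np.save("pics/w7.npy",c,allow_pickle=True)
delta([.452,.2116,.1877],0,Rsw())
cv2.imwrite("pics/w7.png",cv2.resize(c["color"],(800,600),interpolation=cv2.INTER_CUBIC))
```

```text
shift [-0.1  -0.04  3.17] turn [ 0.05  0.24 -0.01]
```

View pics/w7.png

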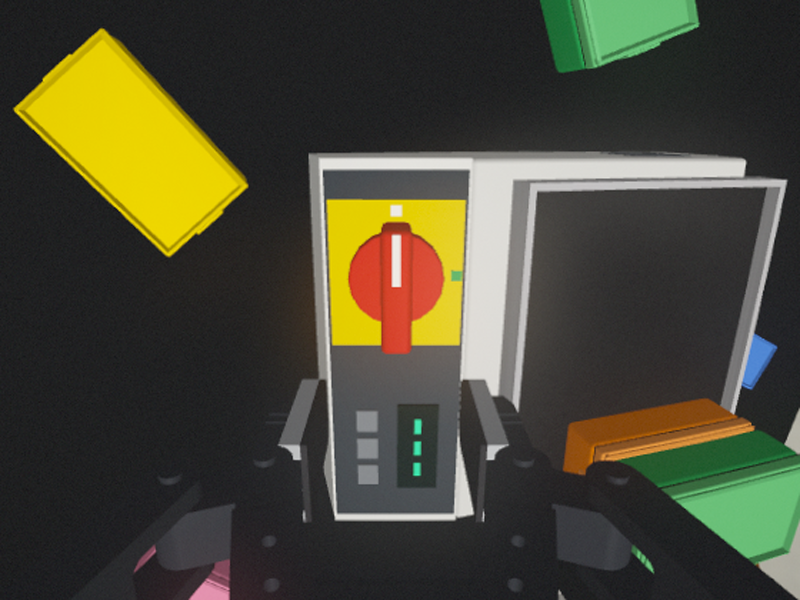

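Run:
```python
from h import *
c=np.load("pics/w7.npy",allow_pickle=True).item();K,d=D(c);m=np.array(c["mount"])
def hit(u,zt):
    p=cv2.undistortPoints((np.array(u,float)/1.42857-.15).reshape(-1,1,2),K,d)[:,0]
    r=np.c_[p,np.ones(len(p))]@m[:3,:3].T;o=m[:3,3];return (o+r*((zt-o[2])/r[:,2])[:,None])*1000
for off in(.143,.149,.155):
    print(off,"bar",hit([(396.5,234),(396.5,353)],off-.041).round(1).tolist(),"w",np.diff(hit([(383,300),(410,300)],off-.041)[:,1]),
     "collar",hit([(348,277),(444,277)],off-.013)[:,1].round(1),"panel y",hit([(323,300),(467,300),(328,346),(462,346),(328,199),(465,199),(457,275)],off).round(1)[:,:2].tolist())
```

```text
0.143 bar [[32.9, 0.4, 102.0], [-28.1, 0.5, 102.0]] w [13.24317673] collar [-25.6  26.2] panel y [[-13.1, -41.5], [-13.2, 41.1], [-41.7, -39.7], [-41.7, 39.4], [44.2, -36.4], [44.2, 37.6], [1.7, 34.8]]
0.149 bar [[31.7, 0.4, 108.0], [-30.8, 0.5, 108.0]] w [13.56788772] collar [-26.1  26.8] panel y [[-15.1, -42.3], [-15.1, 42.0], [-44.2, -40.6], [-44.3, 40.2], [43.5, -37.2], [43.5, 38.4], [0.0, 35.5]]
0.155 bar [[30.6, 0.5, 114.0], [-33.4, 0.5, 114.0]] w [13.89259871] collar [-26.7  27.4] panel y [[-17.0, -43.2], [-17.1, 42.8], [-46.8, -41.4], [-46.8, 41.1], [42.8, -37.9], [42.7, 39.2], [-1.6, 36.3]]
```

Call:
carry_out --angular '[[0, 0.2, 0], [0, 0, 0], [0, 0, 0], [0, 0, 0], [0, 0, 0]]' --travel '[[0, 0, 1.5], [0, 0, 2.5], [0, 0, 2.5], [0, 0, 1.5], [0, 0, 0]]' --claw '[4, 4, 4, 4, 4]'

```text
clock: 21.38
position: [0.4624, 0.2128, 0.1369]
eef_rot: [1.902, 2.272, 0.289]
ft_force: [-0.1, -1.5, 0.2]
opening: 0.467
```

Call:
carry_out --angular '[[0, 0, 0], [0, 0, 0]]' --travel '[[0, 0, 0], [0, 0, 0]]' --claw '[4, 4]'

```text
clock: 21.55
position: [0.4643, 0.2149, 0.1411]
eef_rot: [1.898, 2.269, 0.299]
ft_force: [-0.3, -0.0, 0.5]
opening: 0.467
```

Run:
```python
from h import *
n=-Rsw().as_matrix()[:,2];S=np.array([.482,.2181,.0746])
delta(S+n*.0175,0,Rsw())
```

```text
shift [0.   0.01 5.14] turn [ 0.04  0.02 -0.01]
```

Call:
carry_out --angular '[[0, 0, 0], [0, 0, 0], [0, 0, 0], [0, 0, 0], [0, 0, 0]]' --travel '[[0, 0, 1.5], [0, 0, 1.5], [0, 0, 1], [0, 0, 0.5], [0, 0, 0]]' --claw '[4, 4, 4, 4, 4]'

```text
clock: 21.97
position: [0.4753, 0.2161, 0.0964]
eef_rot: [1.899, 2.269, 0.296]
ft_force: [-0.7, -0.7, 0.7]
opening: 0.465
```

Call:
carry_out --angular '[[0, 0, 0], [0, 0, 0]]' --travel '[[0, 0, 0.2], [0, 0, 0]]' --claw '[4, 4]'

```text
clock: 22.13
position: [0.476, 0.2165, 0.0951]
eef_rot: [1.898, 2.269, 0.298]
ft_force: [0.1, -0.8, -0.6]
opening: 0.47
```

Run:
```python
from h import *
n=-Rsw().as_matrix()[:,2];S=np.array([.482,.2181,.0746])
delta(S+n*.0175,0,Rsw());print(read_state()["ft_force"])
```

```text
shift [0.05 0.06 0.39] turn [ 0.    0.05 -0.02]
[ 0.11200989 -0.84661304 -0.63966485]
```

Call:
carry_out --angular '[[0, 0, 0], [0, 0, 0], [0, 0, 0], [0, 0, 0], [0, 0, 0]]' --travel '[[0, 0.05, 0.2], [0, 0, 0], [0, 0, 0], [0, 0, 0], [0, 0, 0]]' --claw '[4, 3, 2, 1.2, 1.2]' --newtons 50

```text
clock: 22.55
position: [0.4786, 0.2168, 0.0936]
eef_rot: [1.897, 2.268, 0.301]
ft_force: [4.1, 0.3, 0.1]
opening: 0.176
```

Call:
carry_out --angular '[[0, 0, 0], [0, 0, 0], [0, 0, 0]]' --travel '[[0, 0, 0], [0, 0, 0], [0, 0, 0]]' --claw '[1.2, 1.2, 1.2]'

```text
clock: 22.8
position: [0.4786, 0.2168, 0.0936]
eef_rot: [1.898, 2.268, 0.301]
ft_force: [5.6, 0.2, 1.2]
opening: 0.176
```

Call:
carry_out --angular '[[0, 0, 3], [0, 0, 5], [0, 0, 5], [0, 0, 5], [0, 0, 5]]' --travel '[[0, 0, 0], [0, 0, 0], [0, 0, 0], [0, 0, 0], [0, 0, 0]]' --claw '[1.2, 1.2, 1.2, 1.2, 1.2]'

```text
clock: 23.22
position: [0.4784, 0.2168, 0.0935]
eef_rot: [2.346, 1.864, 0.35]
ft_force: [4.6, 0.2, 1.2]
opening: 0.171
```

Call:
carry_out --angular '[[0, 0, 5], [0, 0, 5], [0, 0, 5], [0, 0, 5], [0, 0, 5]]' --travel '[[0, 0, 0], [0, 0, 0], [0, 0, 0], [0, 0, 0], [0, 0, 0]]' --claw '[1.2, 1.2, 1.2, 1.2, 1.2]'

```text
clock: 23.63
position: [0.4781, 0.217, 0.0934]
eef_rot: [2.738, 1.333, 0.389]
ft_force: [3.4, -0.1, 1.8]
opening: 0.175
```

Run:
```python
from h import *
s=read_state();print(s["ft_force"],s["moment"],s["position"],(Rsw().inv()*R.from_rotvec(s["eef_rot"])).as_rotvec(degrees=True))
```

```text
[ 3.43283806 -0.10554354  1.7533213 ] [ 0.17644481 -0.60148822  0.00165911] [0.47807257 0.21704533 0.09341013] [-9.58746134e-02  4.41923817e-02  4.82814260e+01]
```

Turned 48° smoothly; continue to the stop.

Call:
carry_out --angular '[[0, 0, 5], [0, 0, 5], [0, 0, 5], [0, 0, 5], [0, 0, 5]]' --travel '[[0, 0, 0], [0, 0, 0], [0, 0, 0], [0, 0, 0], [0, 0, 0]]' --claw '[1.2, 1.2, 1.2, 1.2, 1.2]'

```text
clock: 24.05
position: [0.4779, 0.2173, 0.0934]
eef_rot: [3.015, 0.721, 0.41]
ft_force: [3.3, 1.5, 2.0]
opening: 0.174
```

Call:
carry_out --angular '[[0, 0, 5], [0, 0, 5], [0, 0, 4], [0, 0, 2], [0, 0, 0]]' --travel '[[0, 0, 0], [0, 0, 0], [0, 0, 0], [0, 0, 0], [0, 0, 0]]' --claw '[1.2, 1.2, 1.2, 1.2, 1.2]'

```text
clock: 24.47
position: [0.4778, 0.2175, 0.0933]
eef_rot: [-3.078, -0.3, -0.408]
ft_force: [4.0, 0.9, 2.3]
opening: 0.174
```

Run:
```python
from h import *
s=read_state();print(s["ft_force"],s["moment"],s["position"],(Rsw().inv()*R.from_rotvec(s["eef_rot"])).as_rotvec(degrees=True))
```

```text
[3.97437746 0.88314825 2.26968533] [ 0.47121327 -0.70314844 -0.05497606] [0.47784782 0.21751458 0.09334884] [-4.30356832e-02  1.11605821e-01  8.90903441e+01]
```

Call:
carry_out --angular '[[0, 0, 1.5], [0, 0, 0], [0, 0, 0], [0, 0, 0], [0, 0, 0]]' --travel '[[0, 0, 0], [0, 0, 0], [0, 0, 0], [0, 0, 0], [0, 0, 0]]' --claw '[1.2, 1.2, 4, 4, 4]'

```text
clock: 24.88
position: [0.4741, 0.2153, 0.0907]
eef_rot: [-3.084, -0.262, -0.395]
ft_force: [0.9, 0.3, 0.1]
opening: 0.468
```

Call:
carry_out --angular '[[0, 0, 0], [0, 0, 0], [0, 0, 0], [0, 0, 0], [0, 0, 0]]' --travel '[[0, 0, 0], [0, 0, 0], [0, 0, -1], [0, 0, -2], [0, 0, -3]]' --claw '[4, 4, 4, 4, 4]'

```text
clock: 25.3
position: [0.459, 0.2125, 0.1487]
eef_rot: [-3.084, -0.261, -0.393]
ft_force: [0.6, -0.7, 0.3]
opening: 0.466
```

Call:
carry_out --angular '[[0, 0, 0], [0, 0, 0], [0, 0, 0], [0, 0, 0], [0, 0, 0]]' --travel '[[0, 0, -3], [0, 0, -3], [0, 0, -2], [0, 0, 0], [0, 0, 0]]' --claw '[4, 4, 4, 4, 4]'

```text
clock: 25.72
position: [0.4413, 0.2106, 0.2294]
eef_rot: [-3.08, -0.261, -0.408]
ft_force: [-0.1, -0.4, 0.8]
opening: 0.462
```

Run:
```python
from h import *
s=read_state();print(s["position"],s["opening"])
w=cam("wrist")["color"];sc=cam("scene")["color"];t=cam("top")["color"]
a=cv2.resize(w[0:420,60:500],(400,382))
b=cv2.resize(sc[165:345,190:400],(400,343));t2=cv2.resize(t[150:275,180:375],(400,256))
L=np.vstack([a,np.zeros((218,400,3),np.uint8)]);Rr=np.vstack([b,t2,np.zeros((1,400,3),np.uint8)])
cv2.imwrite("pics/final.png",np.hstack([L,Rr]))
```

```text
[0.44125787 0.21056887 0.2293689 ] 0.46169289606018177
```

View pics/final.png

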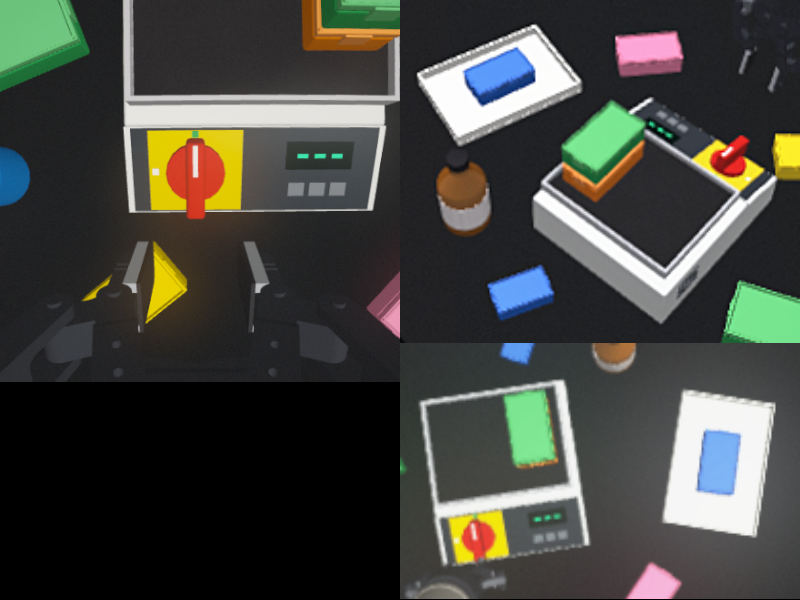

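Switch bar points up the slope (mark at the green dot, about (195,160) in the left panel), green sits squarely on orange, blue lies flat in the tray; the arm is clear.

```bash
python3 -c "
from cell import *
print(finish_job())"
```

```text
the job is handed in; nothing more can be done
None
```

The job is handed in, at about 26 s of the 67 s allowed. I parked the green box on the empty half of the mat and set the blue box in the tray. I then put the green box back on the orange one, gripped the switch and turned it clockwise to on.

- **Blue box:** it came down in the tray at the expected height (measured TCP height 18 mm), and the last pictures show it lying flat inside the walls.
- **Green box:** it seated 40.0 mm above its height on the mat, with no contact at rim height. The last pictures show it square on the orange box.
- **Switch:** the gripper read 89.1° before a last 1.5° nudge. After release, the white mark points up the slope at the green dot.
- **Forces and clearance:** the force reading at the end of each move stayed at about 12 N or less. The arm was clear of everything at hand-in, and the orange box showed no visible shift. The jar and the bottles were not handled; the white bottle was not in the final pictures.
- **Disagreement:** measured positions differed from commanded ones by 2 to 5 mm after some moves. I corrected these from the measured pose before each grasp and placement. For the switch, size-based distance estimates varied by up to about 9 mm, so I used the distance worked out from the stated shaker geometry and the measured switch axis.

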